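# Clear a jammed package from a component magazine

## Robot

A 7-joint arm with a two-finger parallel gripper is mounted at the origin on the work surface. World frame = base frame: x ahead of the robot, y to its left, z up, the work surface at z = 0. Lengths are in m, angles in rad, forces in N, time in s.
With the tool pointing down it reaches from about 0.4 to 0.9 m from the base axis. Payload 5.6 kg.
Tool frame: the origin (TCP) lies midway between the tips of the shut fingers; the grasp point (between the pads) lies 19 mm behind it; y points along the fingers, z is the direction in which the jaws open and shut, and the axes are right-handed (so a half turn about y gives the same grasp; the last joint's range is limited). The gripper opens to 92 mm and grips with 3 to 60 N. Pads are 20 mm wide; open, the fingers measure 128 mm over their backs; the gripper's body (75 mm by 189 mm) begins 69 mm behind the grasp point.
Start: joints at [1.092, 0.468, -0.012, 1.603, 0.006, 1.071, -0.056], TCP at [0.274, -0.589, 0.215] pointing down, gripper open.
Joint ranges: [-2.53, 2.53], [-0.31, 2.02], [-1.57, 1.55], [0.28, 2.44], [-1.29, 4.43], [0.15, 1.84], [-2.92, 2.92]. Speed limits (rad/s): [2.57, 2.57, 3.14, 3.14, 3.14, 3.14, 3.14].

## Interface

Orientations are given as a 3x3 rotation matrix whose columns are the frame's x, y, z axes.
In Python, from station import env, effector, solver, viewer, workorder, search_frame, tip_of gives the robot as it stands. Calls block until the motion is done:
- env.reach(position, orientation): joint-space move of the TCP to a pose.
- env.movel(position, frame=None, rate=0.15): straight line of the TCP; frame=None keeps the orientation; rate is the mean speed in m/s.
- env.goto_joints(angles): joint-space move.
- effector.release() and effector.grasp(squeeze=None): open the fingers fully, or close them until they stop; squeeze is the grip in N (None keeps the last).
- env.pause(seconds).
- solver.inverse_kinematics(position, orientation): joint angles nearest the present ones, or None.
- env.sense(): the state.
- viewer.read_camera(name): name is "side" or "top"; returns (picture, depth): 384x512x3 uint8, red, green, blue; 384x512 float32, m along the optical axis (not along the pixel's ray), 0 where there is no reading.
- viewer.camera_info(name): a dict with "intrinsics" (3x3 intrinsics, pixels), "dist_coeffs" ([k1, k2, p1, p2, k3] as OpenCV has them; the pictures are not rectified), "eye" and "rotation" of the camera in the world. Camera axes: x right, y up, looking along -z (the intrinsics and any distortion apply to the point x, -y, -z); pixel columns grow to the right and rows downward; lengths in m; the calibration is good to about 2 mm. A picture is of the moment at which its call begins. camera_info takes no time and is no camera call.
A pose or a line that the arm cannot do raises env.PlanningError and nothing moves.
- workorder.finish_job(): hands the job in, once; it reports no verdict.
Trained networks look in the newest picture that a camera, given by its name, has taken for a name from the list of things; names that differ only in an ending like _2 or _b are one class to them, and where a whole thing is asked for, a point or a joint stands for the part that bears it (a point fixed in the world has none). Each returns a list of dicts, best first, with "score" (0 to 1); they miss things now and then, are a little off and sometimes report something else, mostly with a low value. They report only what shows in the picture. A call takes as long as a camera call.
- search_frame(camera, name): "at" ([x, y, z] in m, in world coordinates, good to about 4 mm: the middle of the surface that is visible of it).
- tip_of(camera, name): "at" ([x, y, z] in m, in world coordinates, good to about 4 mm: a listed point, or the origin of a listed thing).
The state is a dict: "t": time; "joint_positions": joint angles; "joint_velocities": joint speeds; "tau": joint torques, N m; "ee_pos": TCP position; "tcp_rot": TCP orientation; "wrist_force": force on the tool from outside, world axes, zero at the start; "moment": the same for the moment, N m; "gripper_width": finger opening in m.
Only numpy, scipy, OpenCV 4.12 (cv2) and the standard library are available. Lean on these libraries where they do the work, as an engineer would, in place of code of your own. Each camera call takes 0.05 s, during which the arm holds its last target.

## Task

A component package is jammed inside the magazine's square tube: open the gate at the tube's exit fully - keep its lock tab pressed down while you slide the gate - then take the long push rod from the rest, put it into the tube's open mouth and push the package all the way through so that it drops into the catch tray. Let go of everything; the rod may stay in the tube or lie on the bench. Leave the short rod, the carriers and the jar where they are.

Things in the scene. Friction and masses are not known exactly. Their poses are not given: they have to be found in the camera images.
- magazine: Fixed fixture, sizes in mm; origin on the bench under the tube's middle, z up. Level aluminium tube 140 long (y -70 to +70), outside 28 x 28, square bore 20 x 20, axis along y at height 80. Mouth at y +70, gated exit at y -70, 6 wide viewing slot in the roof. Housing on the +x side (y -50 to +40) reaches x 28; gate rail (x -34 to 80) at the exit end, z up to 99.
- mouth (a point): Centre of the tube's open mouth (magazine x 0, y +70, z 80); axes as the magazine's. The rod goes in here, moving towards magazine -y.
- exit (a point): Centre of the tube's exit (magazine x 0, y -70, z 80), behind the gate plate, which stands at y -75 to -79.
- tray (a point): Middle of the catch tray's floor (magazine x 0, y -132, z 30), beyond the exit; axes as the magazine's. The open tray is 100 (y) by 90 (x) outside, rim at height 52. The package drops into it by itself once pushed out of the tube.
- gate (a joint): Travel (m) of the exit gate along magazine +x: 0 shut, as at the start, 0.042 fully open, 1.5 N friction, stays where left. Locked while the tab is up; from 0.037 on the tab can spring up and locks it open. On the gate, on the tab's +x side, an upright flange to push against: 24 wide (y), 6 thick, its face 18 from the tab's centre, its top 16 above the tab's.
- tab_top (a point): Centre of the top face of the black lock tab on the gate, 28 (x) by 18 (y), height 122 when up, at magazine x -5, y -65 with the gate shut; axes as the magazine's. It moves with the gate.
- lock_tab (a joint): Downward travel (m) of the lock tab: 0 up, 0.007 pressed to its stop. Spring: 1.7 N at the top to 5.5 N at the stop; the gate is free to slide while it is pressed by 0.0045 or more.
- package_center (a point): Centre of the jammed package, a dark block 18.5 (x) x 28 (y, along the bore) x 18 high with bright pins on its sides, about 30 g, on the bore floor at a varying depth. A spring pad in the bore's +x wall (magazine y -45 to +35, bulging at most 2.5 into the bore) squeezes it: about 6 to 12 N to push it along.
- rod_center (a point): Centre of the long push rod, a plain round aluminium bar, 12 diameter, 220 long, along its own y axis, about 70 g. It can roll about that axis, so take its direction at the start from the rest. Released part-way in the tube, it stays there and may droop a few degrees.
- short_rod_center (a point): Centre of a short round bar, 12 diameter, 100 long, along its own y axis: too short for the job, to be left in its groove.
- rest: Fixed wooden rest 120 (x) x 236 (y) x 35 high, origin under its centre. Two grooves along y, at x -37 and +37, hold the rods (either in either) with axes at height 31. Blocks cover y -112 to -30 and +30 to +112; fingers reach a rod in the 60 wide gap between (base 6 thick). Held there, the long rod is too short ahead of the fingers to finish the push: regrasp it farther back.
- carriers: Bystander: a loose flat stack of dark carriers, 74 x 104 x 37 high; origin under its centre.
- jar: Bystander: small brown jar, 52 diameter, 60 high; origin under its centre.

How it is judged:
On the way, in this order (a step that is already met when the one before it is completed fails the run):
1. the gate is slid open (value of joint gate above 0.034 m), for 0.2 s.
2. the package has been pushed out of the tube's exit (y of package_center in the frame of magazine below -0.08 m), for 0.1 s.
At the end, for the whole second after the job is handed in: The package lies at rest in the catch tray (inside its walls, centre less than 65 mm above the bench), the gate is open by more than 34 mm, and the long rod is at rest in the tube or on the bench (y of package_center in the frame of magazine between -0.184 and -0.08 m and x of package_center in the frame of magazine between -0.045 and 0.045 m and z of package_center in the frame of magazine below 0.065 m and linear speed of each of package, rod below 0.02 m/s and value of joint gate above 0.034 m and height (world z) of rod_center above 0 m); the robot touches nothing.
It fails at once if the short rod is moved by more than 40 mm (distance of short_rod_center from where it was at the start of the episode above 0.04 m).
It fails at once if the carriers are moved by more than 30 mm (distance of carriers from where it was at the start of the episode above 0.03 m).
It fails at once if the jar is moved by more than 30 mm (distance of jar from where it was at the start of the episode above 0.03 m).
It also fails if it takes over 58 s, if anything falls off the work surface, if the arm or the gripper's body presses on something with over 40 N, if the wrist force passes 120 N, or if a joint passes its speed limit or range.

## Working session

There is one attempt and no reset: what is moved stays moved. The work goes in short steps, each a Python script; the robot and the scene stay as the last script left them, time stands still between calls to the robot, and variables do not carry over. Pictures are saved under pics/ and viewed, and the job is handed in when it is done.

```bash
ls; mkdir -p pics
python3 - <<'E'
from station import env, effector, solver, viewer, workorder, search_frame, tip_of
import cv2, numpy as np
np.set_printoptions(precision=4,suppress=True)
s=env.sense();print(s['t'],s['ee_pos'],s['tcp_rot'],s['gripper_width'])
for c in ("side","top"):
    p,d=viewer.read_camera(c);cv2.imwrite(f"pics/{c}0.png",p[:,:,::-1])
    np.save(f"{c}0.npy",d)
    i=viewer.camera_info(c);print(c,i)
    for n in ["magazine","mouth","exit","tray","tab_top","package_center","rod_center","short_rod_center","rest","carriers","jar"]:
        r=tip_of(c,n);print(n,[(np.round(x['at'],4),round(x['score'],2)) for x in r[:3]])
print(env.sense()['t'])
E
```

```text
pics
0.0 [ 0.2741 -0.5887  0.2137] [[-0.9066 -0.0008  0.4221]
 [-0.4221  0.0015 -0.9066]
 [ 0.0001 -1.     -0.0017]] 0.09187815655556124
side {'intrinsics': array([[389.4956,   0.    , 255.1408],
       [  0.    , 389.4956, 193.3955],
       [  0.    ,   0.    ,   1.    ]]), 'dist_coeffs': array([0.0288, 0.    , 0.    , 0.    , 0.    ]), 'eye': array([0.0431, 0.6696, 0.7327]), 'rotation': array([[-0.8466,  0.3365, -0.4124],
       [-0.5319, -0.5056,  0.6793],
       [ 0.0201,  0.7944,  0.607 ]])}
magazine [(array([ 0.5802, -0.0901, -0.0003]), 0.66)]
mouth [(array([ 0.5931, -0.018 ,  0.0829]), 0.74)]
exit [(array([ 0.5772, -0.1614,  0.0782]), 0.9)]
tray [(array([ 0.5634, -0.2205,  0.0303]), 0.92)]
tab_top [(array([ 0.5672, -0.155 ,  0.1226]), 0.61), (array([ 0.5637, -0.2248,  0.0325]), 0.49)]
package_center []
rod_center [(array([0.4803, 0.2267, 0.0294]), 0.67)]
short_rod_center [(array([0.4106, 0.232 , 0.0318]), 0.63)]
rest [(array([0.4418, 0.2294, 0.    ]), 0.88)]
carriers [(array([ 0.4007, -0.343 , -0.002 ]), 0.8)]
jar [(array([ 0.6   , -0.4   ,  0.0011]), 0.61)]
top {'intrinsics':
[... 363 characters left out ...]
ay([ 0.5851, -0.0911,  0.0002]), 0.72), (array([ 0.5938, -0.0213,  0.0799]), 0.33)]
mouth [(array([ 0.5955, -0.022 ,  0.0799]), 0.58)]
exit [(array([ 0.5744, -0.1572,  0.0843]), 0.97), (array([ 0.3912, -0.3429,  0.0001]), 0.63)]
tray [(array([ 0.5634, -0.2212,  0.0311]), 0.84)]
tab_top [(array([ 0.5647, -0.1557,  0.1239]), 0.41)]
package_center [(array([ 0.5824, -0.0975,  0.0779]), 0.5)]
rod_center [(array([0.4807, 0.2296, 0.0371]), 0.93), (array([ 0.5949, -0.0241,  0.0796]), 0.64)]
short_rod_center [(array([0.4055, 0.235 , 0.0294]), 0.52)]
rest [(array([0.4442, 0.229 , 0.0015]), 0.98)]
carriers [(array([ 0.3909, -0.3405,  0.0006]), 0.66)]
jar [(array([ 0.5971, -0.3974, -0.001 ]), 0.64)]
1.2
```

View pics/side0.png

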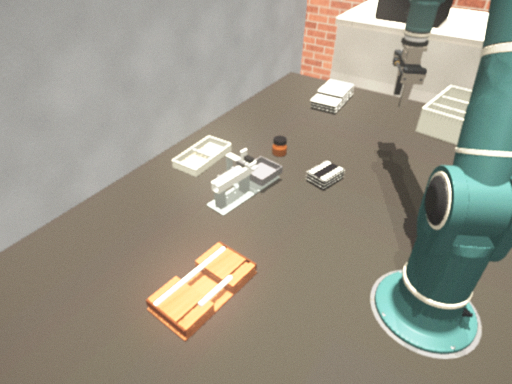

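View pics/top0.png

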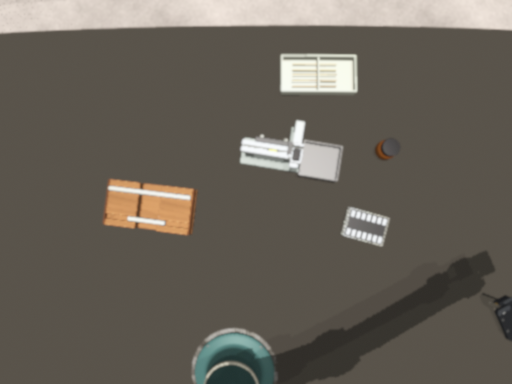

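Run:
```python
import cv2
p=cv2.imread('pics/top0.png')
a=cv2.resize(p[165:245,90:210],None,fx=6,fy=6,interpolation=cv2.INTER_CUBIC)
b=cv2.resize(p[110:195,230:350],None,fx=6,fy=6,interpolation=cv2.INTER_CUBIC)
cv2.imwrite('pics/t_rest.png',a);cv2.imwrite('pics/t_mag.png',b)
p=cv2.imread('pics/side0.png')
cv2.imwrite('pics/s_mag.png',cv2.resize(p[135:225,165:295],None,fx=6,fy=6,interpolation=cv2.INTER_CUBIC))
cv2.imwrite('pics/s_rest.png',cv2.resize(p[235:345,135:265],None,fx=5,fy=5,interpolation=cv2.INTER_CUBIC))
```

```text
(no output)
```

View pics/t_rest.png

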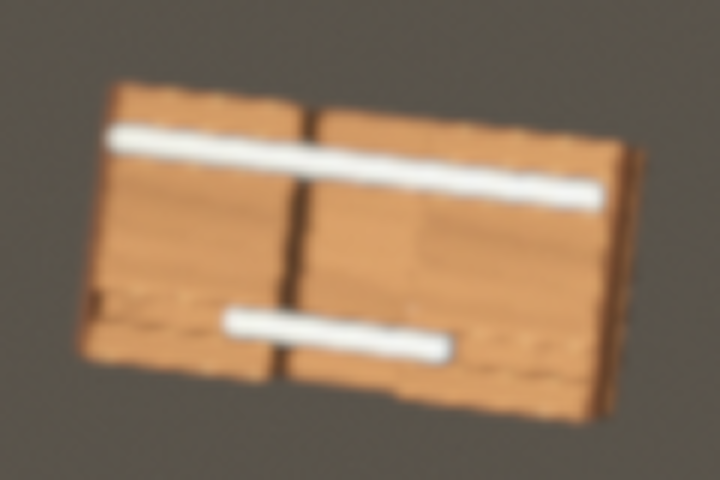

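View pics/t_mag.png

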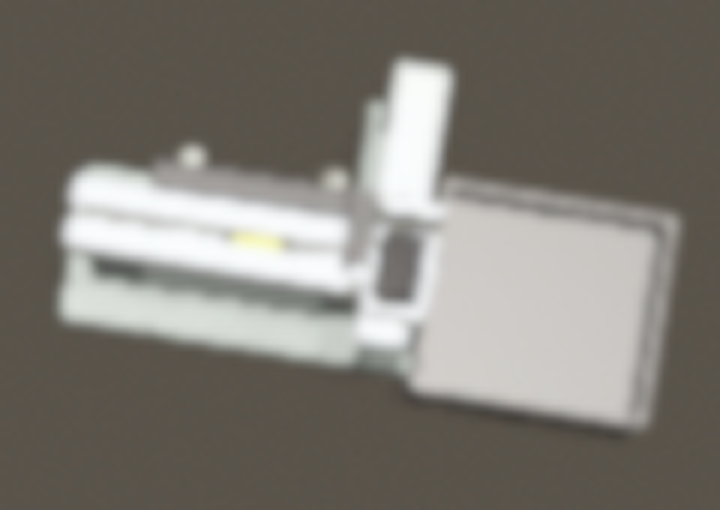

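View pics/s_mag.png

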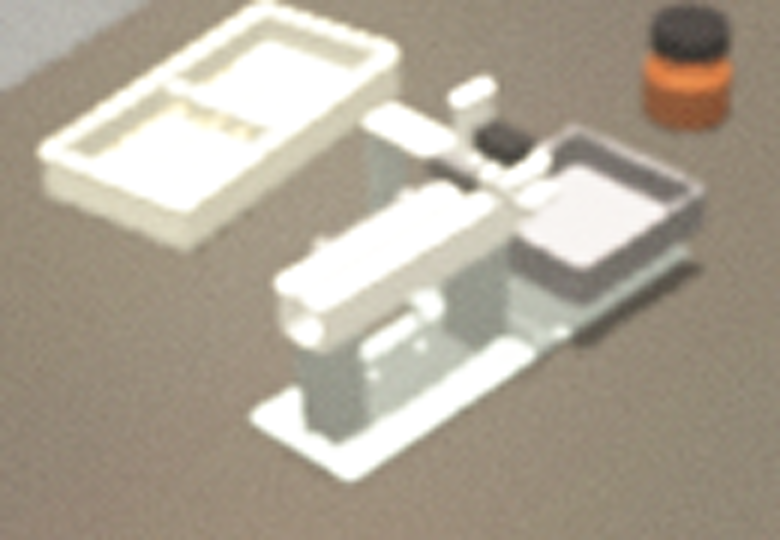

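View pics/s_rest.png

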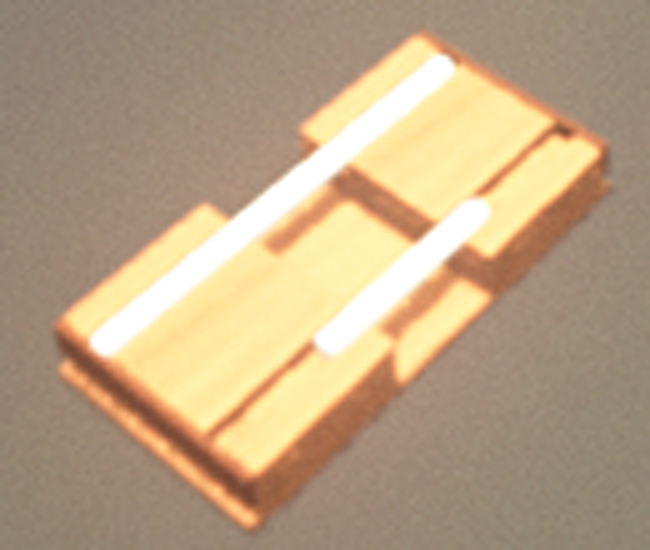

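```bash
cat > h.py <<'E'
from station import env, effector, solver, viewer, workorder, search_frame, tip_of
import cv2, numpy as np
np.set_printoptions(precision=4,suppress=True)
F=np.diag([1.,-1,-1])
def proj(c,P):
    i=viewer.camera_info(c); R=F@np.array(i['rotation']).T; t=-R@np.array(i['eye'])
    return cv2.projectPoints(np.array(P,float).reshape(-1,1,3),cv2.Rodrigues(R)[0],t,i['intrinsics'],i['dist_coeffs'])[0][:,0]
def plane(c,uv,z):
    i=viewer.camera_info(c)
    n=cv2.undistortPoints(np.array(uv,float).reshape(-1,1,2),i['intrinsics'],i['dist_coeffs'])[:,0]
    d=(np.array(i['rotation'])@F@np.c_[n,np.ones(len(n))].T).T; e=np.array(i['eye'])
    return e+d*((z-e[2])/d[:,2])[:,None]
def Rz(a): return np.array([[np.cos(a),-np.sin(a),0],[np.sin(a),np.cos(a),0],[0,0,1]])
def snap(c,name,box=None,f=1):
    p,d=viewer.read_camera(c); q=p[:,:,::-1].copy()
    if box: u0,v0,u1,v1=box; q=q[v0:v1,u0:u1]
    cv2.imwrite('pics/'+name,cv2.resize(q,None,fx=f,fy=f,interpolation=cv2.INTER_CUBIC)); return p,d
E
python3 - <<'E'
from h import *
m=dict(mouth=[0,.07,.08],exit=[0,-.07,.08],tray=[0,-.132,.03],tab=[-.005,-.065,.122],o=[0,0,0])
side=dict(o=[.5802,-.0901,0],mouth=[.5931,-.018,.0829],exit=[.5772,-.1614,.0782],tray=[.5634,-.2205,.0303],tab=[.5672,-.155,.1226])
top=dict(o=[.5851,-.0911,0],mouth=[.5955,-.022,.0799],exit=[.5744,-.1572,.0843],tray=[.5634,-.2212,.0311],tab=[.5647,-.1557,.1239])
A=[];B=[]
for s in (side,top):
    for k in s: A.append(m[k][:2]);B.append(s[k][:2])
A=np.array(A);B=np.array(B);a=A.mean(0);b=B.mean(0)
H=(A-a).T@(B-b);yaw=np.arctan2(H[0,1]-H[1,0],H[0,0]+H[1,1])
R=Rz(yaw);t=b-R[:2,:2]@a
print('yaw',np.degrees(yaw),t);print(B-(A@R[:2,:2].T+t))
# overlays
def ov(c,src,box,f,name):
    p=cv2.imread(src)
    u0,v0,u1,v1=box
    q=cv2.resize(p[v0:v1,u0:u1],None,fx=f,fy=f,interpolation=cv2.INTER_CUBIC)
    L=[[(-14,70,94),(-14,-70,94),(14,-70,94),(14,70,94)],[(-14,70,66),(14,70,66),(14,70,94),(-14,70,94)],[(-45,-82,52),(45,-82,52),(45,-182,52),(-45,-182,52)],[(-19,-56,122),(9,-56,122),(9,-74,122),(-19,-74,122)],[(13,-53,138),(19,-53,138),(19,-77,138),(13,-77,138)]]
    for l in L:
        P=np.array(l)/1000@R.T+[t[0],t[1],0]
        uv=(proj(c,P)-[u0,v0]+.5)*f-.5
        cv2.polylines(q,[np.round(uv*8).astype(int)],True,(0,0,255),1,cv2.LINE_AA,3)
    cv2.imwrite(name,q)
ov('top','pics/top0.png',(230,110,350,195),6,'pics/ot.png')
ov('side','pics/side0.png',(165,135,295,225),6,'pics/os.png')
# rod ends
uv=np.array([[108,137],[603,196]])/6+[90,165]
print('top rod ends',plane('top',uv,.034))
uv=np.array([[90,348],[453,62]])/5+[135,235]
print('side rod ends',plane('side',uv,.033))
uv=np.array([[225,320],[450,350]])/6+[90,165]
print('short',plane('top',uv,.034))
E
```

```text
yaw -8.587739672265213 [ 0.5833 -0.0904]
[[-0.0031  0.0003]
 [-0.0006  0.0032]
 [ 0.0044 -0.0018]
 [-0.0002  0.0004]
 [-0.0014 -0.0011]
 [ 0.0018 -0.0007]
 [ 0.0018 -0.0008]
 [ 0.0016  0.0024]
 [-0.0002 -0.0003]
 [-0.0039 -0.0018]]
top rod ends [[0.4891 0.3387 0.034 ]
 [0.4647 0.1161 0.034 ]]
side rod ends [[0.4921 0.3385 0.033 ]
 [0.4617 0.1157 0.033 ]]
short [[0.4088 0.2837 0.034 ]
 [0.3969 0.1827 0.034 ]]
```

View pics/ot.png

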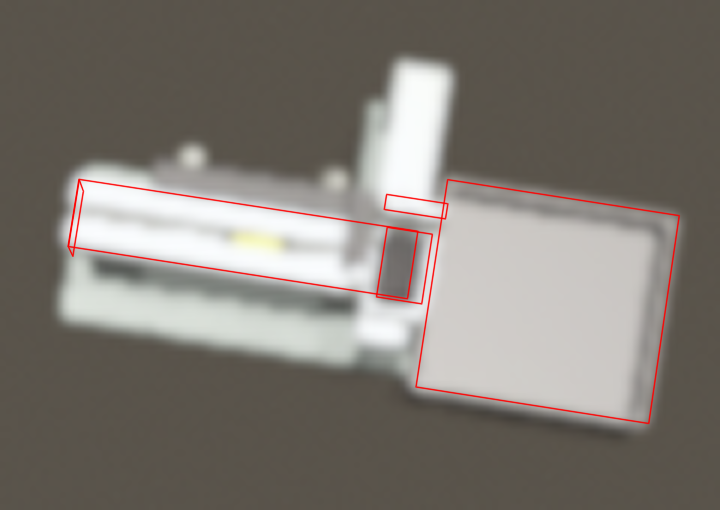

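View pics/os.png

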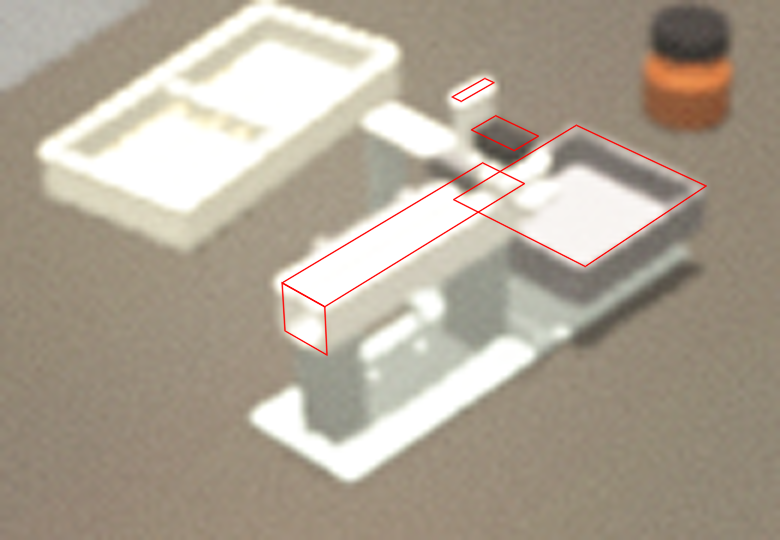

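```bash
cat >> h.py <<'E'
YAW=np.radians(-8.6); RM=Rz(YAW); TM=np.array([.584,-.0893,0])
def M(x,y,z): return RM@(np.array([x,y,z])/1000)+TM
def toM(p): return (RM.T@(np.array(p)-TM))*1000
def down(zdir):
    z=np.array(zdir,float);z/=np.linalg.norm(z);y=np.array([0,0,-1.]);return np.c_[np.cross(y,z),y,z]
def st(tag=''):
    s=env.sense();print(tag,round(s['t'],2),'M',np.round(toM(s['ee_pos']),1),'F',np.round(RM.T@np.array(s['wrist_force']),1),'w',round(s['gripper_width']*1000,1));return s
E
python3 - <<'E'
from h import *
O=down(-RM[:,1])
print(solver.inverse_kinematics(M(-1,-65,170),O))
rr=Rz(np.radians(-6.8))
for sgn in (1,-1):
  for p in ([.4797,.225,.2],[.4797,.225,.012]): print(sgn,solver.inverse_kinematics(p,down(sgn*rr[:,0])))
  for y in (85,195): print(sgn,y,solver.inverse_kinematics(M(0,y,61),down(sgn*RM[:,0])))
effector.grasp(20)
env.reach(M(-1,-65,160),O)
st()
env.movel(M(-1,-65,130),rate=.1);st()
snap('side','side1.png',(165,100,325,225),5)
snap('top','top1.png',(230,90,350,195),5)
E
```

```text
[ 0.3001  0.4276 -0.1221  1.7804  0.0627  0.9374 -1.5692]
1 [ 0.3433  0.5394 -1.1043  1.8619  0.5456  1.0843 -1.092 ]
1 [ 0.0472  0.706  -0.7025  1.9835  0.6993  0.7093 -1.2119]
1 85 [ 0.3451  0.6452 -0.5249  1.8149  0.4344  0.7981 -0.5515]
1 195 [ 0.1543  0.6774 -0.516   1.7514  0.4332  0.8282 -0.7151]
-1 [ 0.4413  0.6862 -1.3142  1.8577  0.7216  1.1884  1.9032]
-1 [ 0.4021  1.1709 -1.3388  1.965   1.2699  1.2185  1.5612]
-1 85 [ 0.7869  1.1137 -1.3363  1.7885  1.1545  1.2673  2.1092]
-1 195 [ 0.5838  1.1409 -1.3373  1.7246  1.1653  1.2956  1.9589]
 4.47 M [ -1.  -66.3 160.1] F [-0.1 -0.1 -0.9] w 0.3
 4.92 M [ -1.2 -65.4 129.7] F [-0.   0.  -0.1] w 0.6
```

View pics/side1.png

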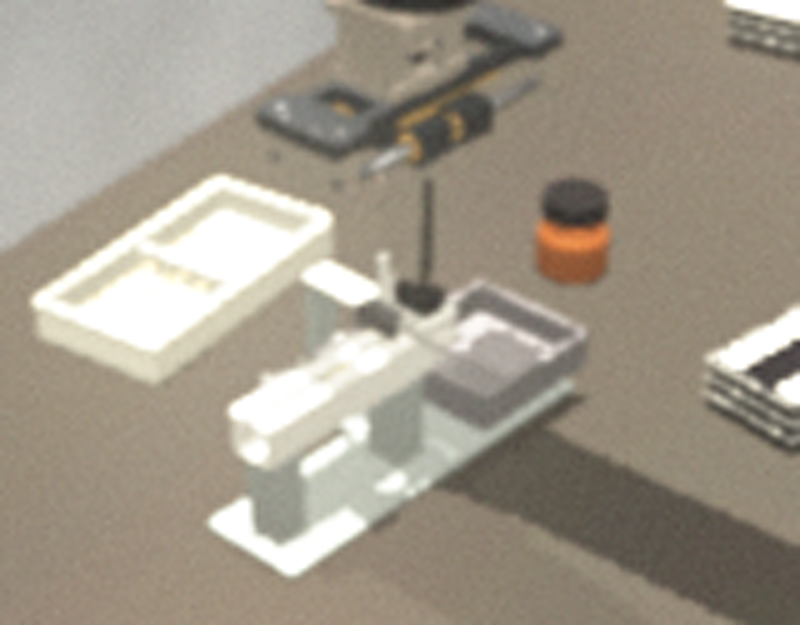

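View pics/top1.png

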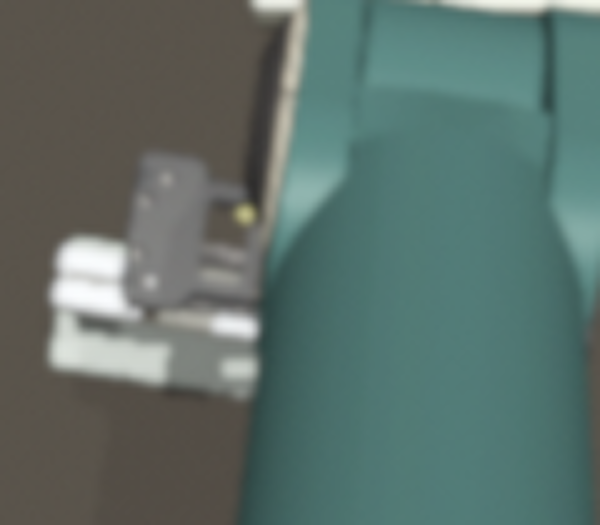

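Run:
```python
from h import *
for z in (124,121,119,117,116,115,114,113,112,111):
    env.movel(M(-1,-65,z),rate=.04)
    s=st(z)
    if s['wrist_force'][2]>7.5: break
z0=z
for x in (1,3,5):
    env.movel(M(x,-65,z0),rate=.03); s=st(x)
    if (RM.T@s['wrist_force'])[0]<-2: break
```

```text
124 5.33 M [ -1.2 -64.9 123.9] F [-0.4 -0.1  0.2] w 0.4
121 5.58 M [ -0.5 -65.  121.3] F [0.2 0.2 1.8] w 0.5
119 5.83 M [ -0.5 -65.1 119.3] F [ 0.3 -1.2  3.2] w 0.7
117 6.08 M [ -0.5 -65.1 117.3] F [ 0.2 -0.   4.2] w 0.3
116 6.33 M [ -0.7 -65.1 116.2] F [ 2.2 -0.9  5.1] w 0.2
115 6.58 M [ -0.6 -65.1 115.4] F [ 1.4 -1.1  5.7] w 0.3
114 6.83 M [ -0.4 -65.2 115.2] F [-0.3 -1.  11.1] w 0.7
1 7.08 M [  1.4 -65.2 115.2] F [-1.  -1.3 10.8] w 0.5
3 7.33 M [  3.4 -65.2 115.2] F [-2.1 -0.6 12.5] w 0.6
```

Run:
```python
from h import *
for x in (8,15,25,35,40,43,45,47,49):
    env.movel(M(x,-65,114.2),rate=.05); s=st(x)
    if (RM.T@s['wrist_force'])[0]<-14: break
```

```text
8 7.58 M [  8.6 -65.2 115.2] F [ 0.8 -1.3 10.1] w 0.3
15 7.87 M [ 15.8 -65.3 115.2] F [0.3 0.2 9.6] w 0.5
25 8.22 M [ 26.  -65.4 115.3] F [ 0.7 -0.5  8.5] w 0.2
35 8.57 M [ 35.9 -65.4 115.3] F [ 1.1 -0.6  8.6] w 0.4
40 8.82 M [ 40.7 -65.5 115.3] F [ 0.5 -0.9  8.7] w 0.4
43 9.07 M [ 41.9 -65.6 115.2] F [-3.5 -1.1 12.6] w 0.4
45 9.32 M [ 42.2 -65.7 115. ] F [-8.7 -1.3 15.4] w 0.5
47 9.57 M [ 42.6 -65.7 114.9] F [-11.9  -0.6  18.3] w 0.5
49 9.82 M [ 43.5 -65.8 114.9] F [-15.8  -1.   20.8] w 0.3
```

Run:
```python
from h import *
env.movel(M(43.5,-65,114.5),rate=.05); st()
env.movel(M(43.5,-65,150),rate=.1); st()
effector.release()
rr=Rz(np.radians(-6.8))
g=np.array([.4797,.225,0])+rr@np.array([.003,.012,0])
env.reach(g+[0,0,.16],down(rr[:,0]))
s=st();print(s['ee_pos'],g)
snap('top','top2.png',(90,90,350,245),3)
snap('side','side2.png',(135,100,335,345),3)
for c in('top','side'):print([(x['at'],x['score']) for x in tip_of(c,'tab_top')])
```

```text
10.07 M [ 42.5 -65.5 115.2] F [-3.7 -0.4 11. ] w 0.7
 10.58 M [ 42.9 -64.9 149.5] F [-0.3 -0.3  0.8] w 0.4
 13.5 M [-146.3  306.1  159.9] F [-0.5  0.4 -0.7] w 92.3
[0.4851 0.2352 0.1599] [0.4841 0.2366 0.    ]
[([0.6102, -0.1643, 0.1264], 0.55)]
[([0.6079, -0.1613, 0.1222], 0.42)]
```

View pics/top2.png

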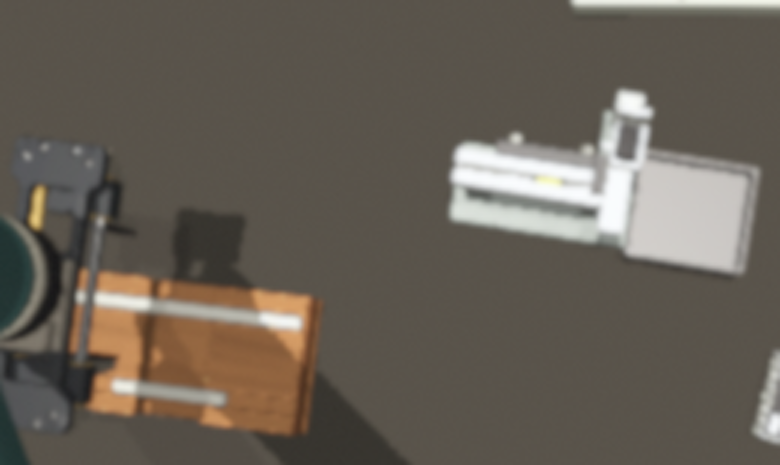

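View pics/side2.png

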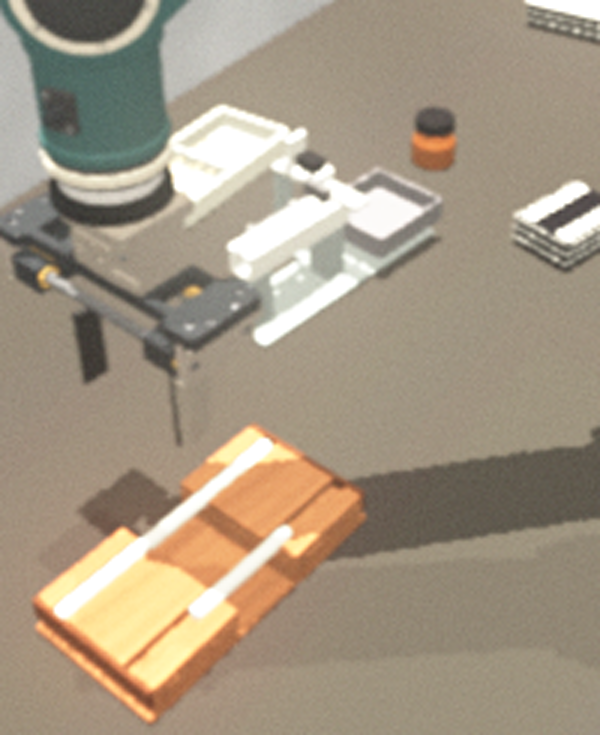

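Run:
```python
from h import *
uv=np.array([[140,553],[188,505],[62,612],[268,443]])/3+[135,100]
print(plane('side',uv,.035))
```

```text
[[0.4756 0.265  0.035 ]
 [0.4754 0.2087 0.035 ]
 [0.4871 0.3352 0.035 ]
 [0.4626 0.1197 0.035 ]]
```

Run:
```python
from h import *
rr=Rz(np.radians(-6.8)); O=down(rr[:,0])
p=np.array([.4822,.2366,0])
env.movel(p+[0,0,.06],frame=O,rate=.15)
env.movel(p+[0,0,.0125],frame=O,rate=.08); s=st();print(s['ee_pos'],s['wrist_force'])
effector.grasp(40); s=st();print(s['ee_pos'],s['wrist_force'])
env.movel(np.array(s['ee_pos'])+[0,0,.11],rate=.12); s=st();print(s['ee_pos'],s['wrist_force'])
snap('top','top3.png',(90,90,350,245),3)
snap('side','side3.png',(115,100,335,345),3)
```

```text
15.26 M [-149.5  307.2   12.4] F [-0.3  0.1  0.5] w 91.7
[0.4822 0.2368 0.0124] [-0.2646  0.1018  0.5358]
 16.46 M [-151.   306.9   12.4] F [-5.8 -0.4  3.7] w 10.7
[0.4806 0.2368 0.0124] [-5.7598  0.416   3.7091]
 17.52 M [-151.3  306.5  121.7] F [ 0.1 -0.5 -0.9] w 10.8
[0.4803 0.2364 0.1217] [ 0.0396 -0.4964 -0.9049]
```

View pics/top3.png

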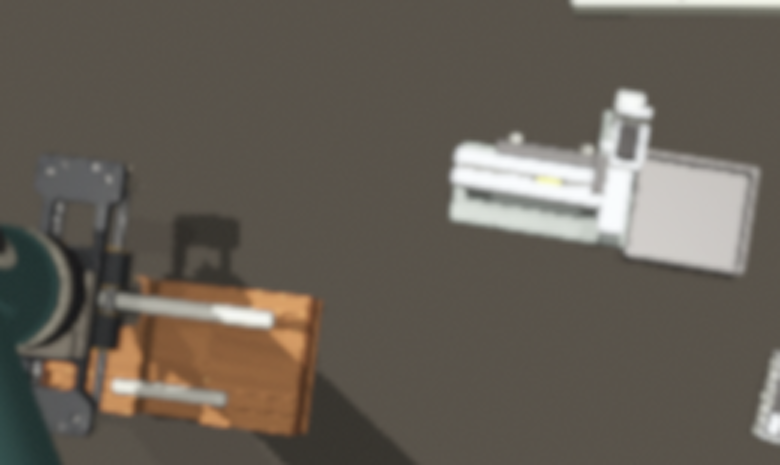

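View pics/side3.png

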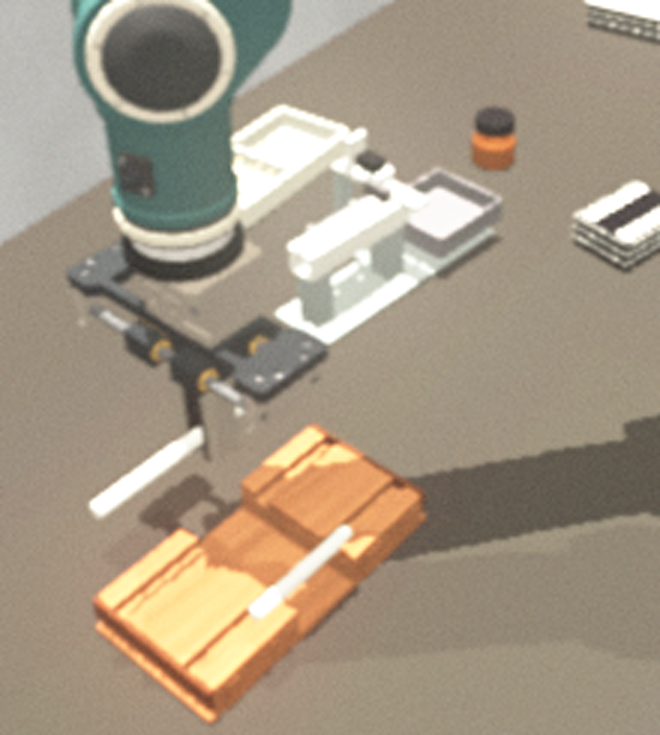

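Run:
```python
from h import *
print(plane('top',[[273/3+90,320/3+90],[120/3+90,302/3+90]],.143), plane('side',[[95/3+115,508/3+100],[200/3+115,440/3+100]],.141))
s=st();print(s['tcp_rot'])
O=down(RM[:,0])
q=solver.inverse_kinematics(M(0,205,61),O);print(q,s['joint_positions'])
```

```text
[[0.4648 0.1158 0.143 ]
 [0.4779 0.2372 0.143 ]] [[0.4921 0.3353 0.141 ]
 [0.4757 0.25   0.141 ]]
 17.62 M [-151.4  306.6  121.5] F [ 0.9  0.4 -0.4] w 10.7
[[-0.1183 -0.0015  0.993 ]
 [-0.993  -0.0006 -0.1183]
 [ 0.0007 -1.     -0.0014]]
[ 0.1071  0.6705 -0.4716  1.7453  0.3958  0.8214 -0.7004] [-0.063   0.4713 -0.5702  1.9313  0.3363  0.8354 -0.9314]
```

Run:
```python
from h import *
O=down(RM[:,0])
env.reach(M(0,210,90),O); env.movel(M(0,210,61),frame=O,rate=.1); s=st();print(s['tcp_rot'])
snap('top','top4.png',(150,110,310,230),5)
snap('side','side4.png',(155,130,295,270),5)
```

```text
18.82 M [ -0.8 210.7  60.6] F [-0.4 -0.4 -0.2] w 10.7
[[-0.1482 -0.0011  0.989 ]
 [-0.989   0.0001 -0.1482]
 [ 0.0001 -1.     -0.0011]]
```

View pics/top4.png

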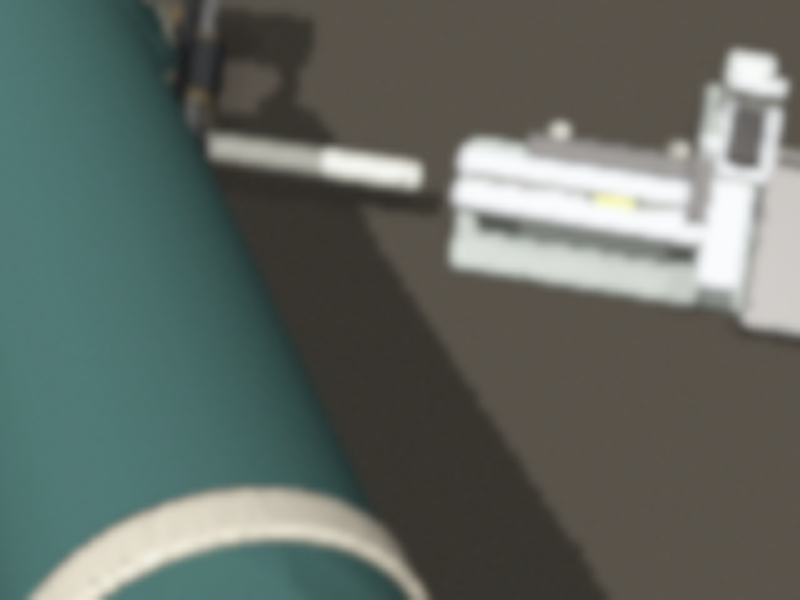

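View pics/side4.png

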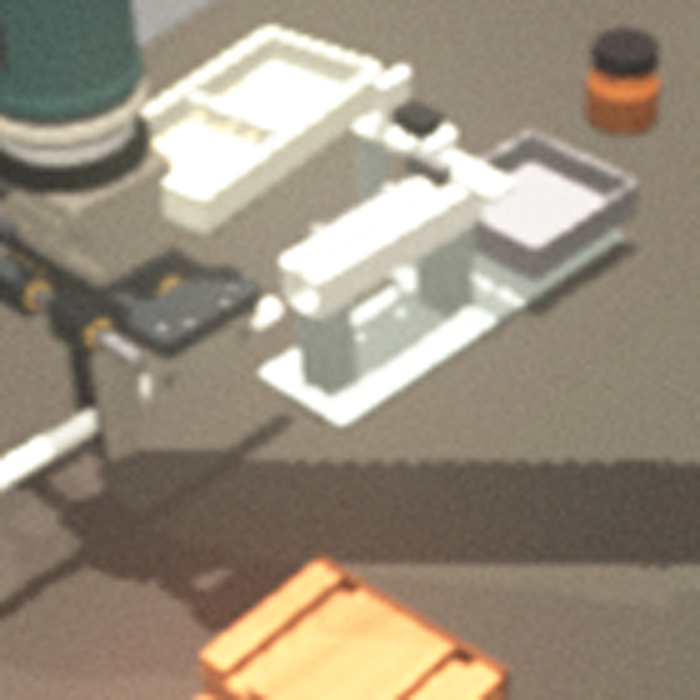

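Run:
```python
from h import *
O=down(RM[:,0])
for y in (192,180,165,150,138,130,122,115,108,102,96,91):
    env.movel(M(0,y,61),frame=O,rate=.06); s=st(y)
    f=RM.T@np.array(s['wrist_force'])
    if f[1]>22 or abs(f[0])>12 or abs(f[2])>12: print('STOP');break
snap('top','top5.png',(150,110,310,230),5)
snap('side','side5.png',(155,130,295,270),5)
```

```text
192 19.38 M [  0.3 191.2  61.2] F [-0.  -0.8 -0.4] w 10.3
180 19.73 M [  0.1 179.4  60.9] F [ 0.  -0.2 -0.7] w 10.7
165 20.12 M [  0.1 164.3  61. ] F [ 0.2  0.1 -0.4] w 10.7
150 20.52 M [  0.1 149.3  61. ] F [ 0.4 -0.5 -0.2] w 10.9
138 20.88 M [  0.1 137.3  61. ] F [ 0.  -0.4 -0.4] w 10.8
130 21.16 M [  0.1 129.3  61. ] F [ 0.6  0.6 -0.1] w 10.7
122 21.44 M [  0.2 123.2  61.3] F [ 0.2  4.6 -1. ] w 10.8
115 21.71 M [  0.2 117.1  61.4] F [0.9 5.8 0. ] w 10.6
108 21.98 M [  0.1 110.2  61.4] F [ 0.1  6.2 -1.1] w 10.8
102 22.23 M [  0.1 104.4  61.3] F [-0.5  7.2 -0.3] w 10.5
96 22.48 M [ 0.1 98.4 61.3] F [-0.2  6.5 -0.2] w 10.6
91 22.73 M [ 0.1 93.6 61.3] F [ 0.2  7.3 -1.4] w 10.6
```

View pics/top5.png

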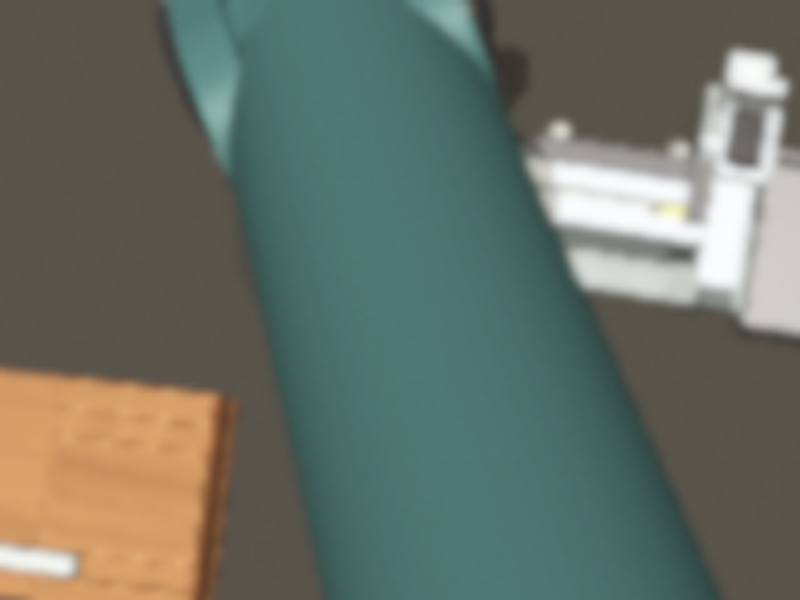

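View pics/side5.png

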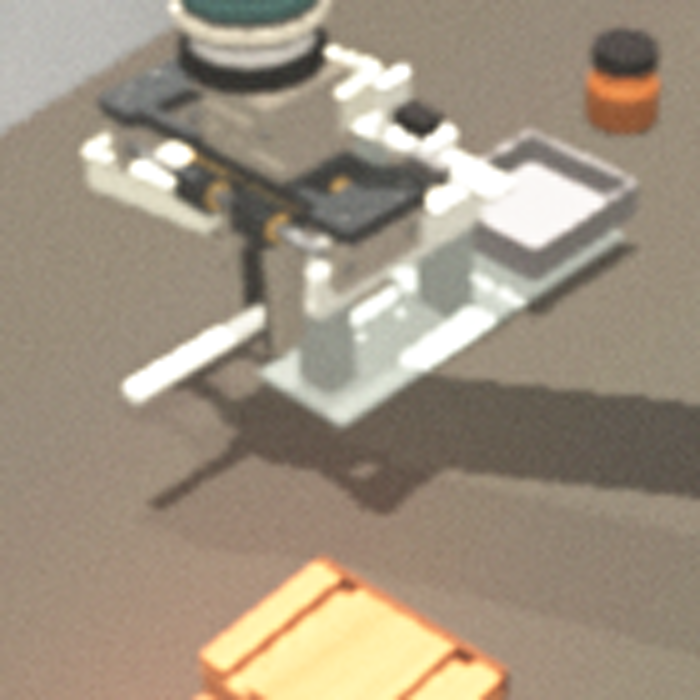

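Run:
```python
from h import *
O=down(RM[:,0])
env.movel(M(0,84,61),frame=O,rate=.06); st()
effector.release(); st()
env.movel(M(0,168,57),frame=O,rate=.15); st()
snap('side','side6.png',(115,130,275,270),5)
snap('top','top6.png',(130,110,310,230),4)
for c in('side','top'):print([(toM(x['at']),x['score']) for x in tip_of(c,'rod_center')])
```

```text
23.09 M [ 0.  86.3 61.3] F [0.8 6.1 0.2] w 10.7
 24.33 M [-0. 84. 61.] F [-0.1 -0.1  0.4] w 91.8
 25.04 M [  0.  167.   56.8] F [ 0.4 -0.6 -0.1] w 91.7
[]
[(array([-0.731 , 77.0571, 78.6   ]), 0.59)]
```

View pics/side6.png

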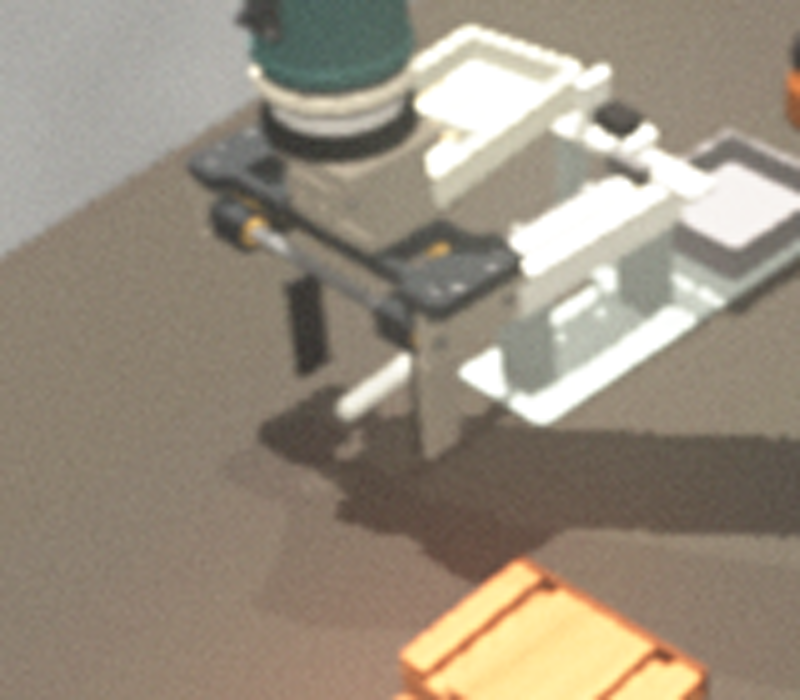

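View pics/top6.png

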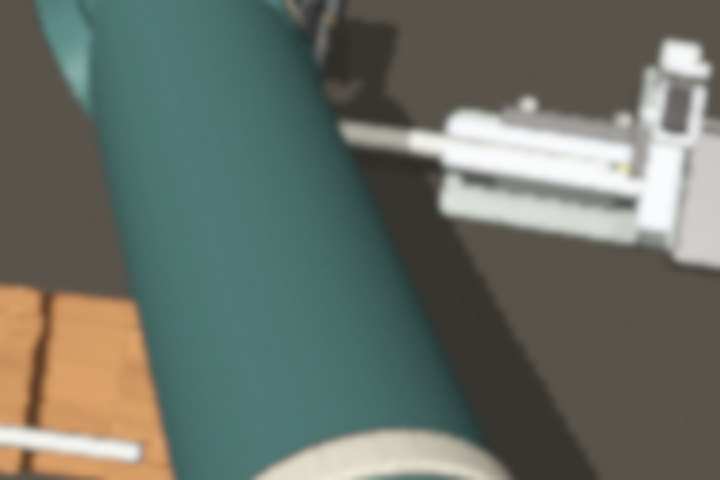

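Run:
```python
from h import *
for z in (60,64,68,72,76,80): print(z,(proj('side',[M(0,186,z),M(0,180,z)])-[115,130]+.5)*5)
```

```text
60 [[346.4479 418.1012]
 [355.0851 412.6773]]
64 [[345.7612 412.3244]
 [354.421  406.9085]]
68 [[345.0711 406.5204]
 [353.7536 401.1128]]
72 [[344.3776 400.6891]
 [353.0828 395.2898]]
76 [[343.6805 394.8301]
 [352.4087 389.4393]]
80 [[342.98   388.9434]
 [351.7313 383.5612]]
```

Run:
```python
from h import *
O=down(RM[:,0])
env.movel(M(0,168,48),frame=O,rate=.08); st()
effector.grasp(45); s=st()
a=np.radians(5); T=RM@np.array([[1,0,0],[0,np.cos(a),-np.sin(a)],[0,np.sin(a),np.cos(a)]])@RM.T@O
def tcp(y,z): return M(0,y,z)+.019*T[:,1]
env.movel(tcp(167.5,79.5),frame=T,rate=.04); st()
snap('side','side7.png',(115,130,275,270),5)
```

```text
25.5 M [ -0.6 167.4  47.1] F [-0.5 -0.  -0.3] w 91.5
 26.71 M [ -0. 168.  48.] F [-1.3 -0.2 -0. ] w 10.7
 27.18 M [  0.  169.   60.6] F [ 0.4  0.  -0.4] w 10.6
```

View pics/side7.png

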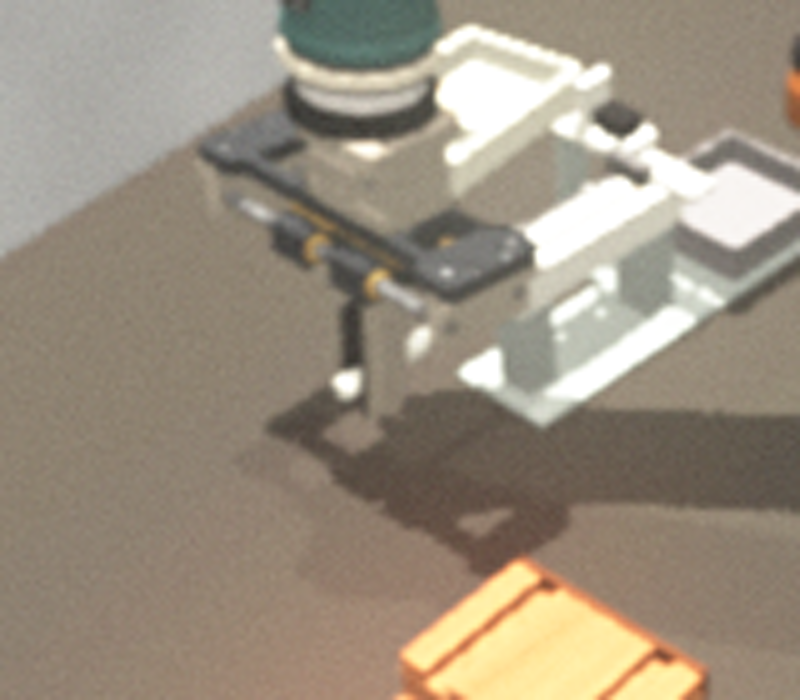

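Run:
```python
from h import *
O=down(RM[:,0])
a=np.radians(5); T=RM@np.array([[1,0,0],[0,np.cos(a),-np.sin(a)],[0,np.sin(a),np.cos(a)]])@RM.T@O
def tcp(y,z): return M(0,y,z)+.019*T[:,1]
for y in (158,150,143,137,131,125,120,115,110):
    env.movel(tcp(y,79.5),frame=T,rate=.06); s=st(y)
    f=RM.T@np.array(s['wrist_force'])
    if f[1]>28 or abs(f[0])>15 or abs(f[2])>15: print('STOP');break
snap('side','side8.png',(155,110,315,250),5)
snap('top','top8.png',(200,100,350,200),5)
for c in('side','top'):print([(toM(x['at']),x['score']) for x in tip_of(c,'package_center')])
```

```text
158 27.53 M [ -0.3 162.3  60.8] F [-0.1  4.6  0.1] w 10.6
150 27.82 M [ -0.2 151.2  60.2] F [ 0.1 -0.2 -0.2] w 10.9
143 28.08 M [  0.1 143.5  60.4] F [ 0.8 -0.3 -0.7] w 10.5
137 28.33 M [  0.1 137.8  60.5] F [-0.1  0.4 -0.5] w 10.6
131 28.58 M [  0.1 132.   60.5] F [-0.  -0.2 -0.7] w 10.7
125 28.83 M [  0.1 126.   60.5] F [ 0.2  1.  -1.4] w 10.5
120 29.08 M [  0.1 121.2  60.5] F [ 0.2  0.1 -1. ] w 10.9
115 29.33 M [  0.1 116.1  60.5] F [-0.   0.7 -1.2] w 10.5
110 29.58 M [  0.1 111.1  60.5] F [-0.6 -0.2 -0.7] w 10.8
[(array([  -0.5067, -133.072 ,   38.8   ]), 0.53)]
[(array([  -3.4706, -135.543 ,   36.9   ]), 0.38)]
```

View pics/side8.png

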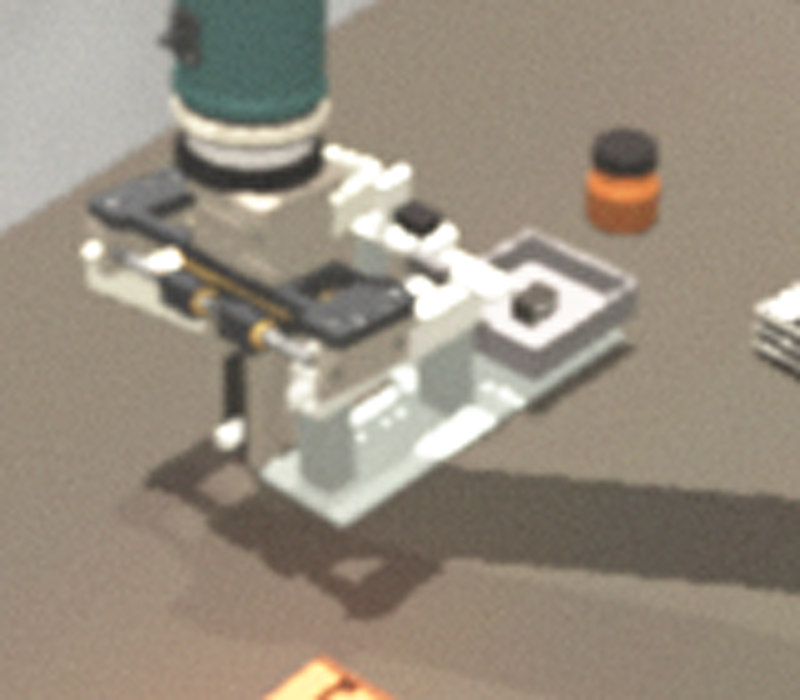

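View pics/top8.png

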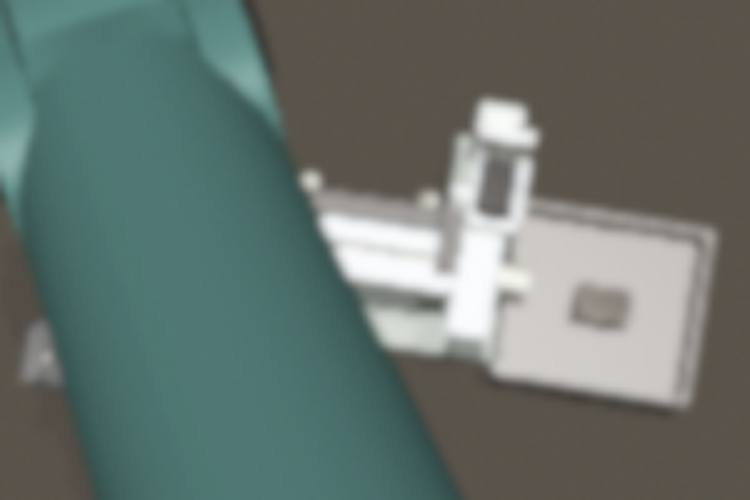

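Run:
```python
from h import *
effector.release(); s=st()
env.movel(M(0,150,200),rate=.15); st()
env.pause(1.0)
snap('side','side9.png',(135,110,315,250),4)
env.reach(np.array([.45,.1,.35]),down(RM[:,0]));env.pause(.5);st()
snap('top','top9.png',(150,80,370,240),3)
for c in('side','top'):
  for n in('package_center','rod_center','tab_top'):print(c,n,[(toM(x['at']),x['score']) for x in tip_of(c,n)])
  for n in('short_rod_center','carriers','jar'):
    print(c,n,[(np.round(x['at'],3),round(x['score'],2)) for x in tip_of(c,n)])
```

```text
31.03 M [  0.  111.7  60.6] F [ 1.6 -0.3  0.6] w 91.9
 32.15 M [ -0.6 149.4 199. ] F [ 0.5 -0.5  0.5] w 92.0
 34.58 M [-160.7  167.1  349.7] F [-0.1 -0.6 -1.1] w 91.8
side package_center [(array([  -1.2977, -133.1916,   37.7   ]), 0.5)]
side rod_center []
side tab_top [(array([ 34.4619, -63.3591, 120.    ]), 0.43)]
side short_rod_center [(array([0.408, 0.229, 0.032]), 0.58)]
side carriers [(array([ 0.399, -0.344, -0.002]), 0.67), (array([ 0.595, -0.018,  0.08 ]), 0.62)]
side jar [(array([ 0.597, -0.401,  0.002]), 0.79)]
top package_center [(array([-226.6426,  288.8567,   29.2   ]), 0.67), (array([  -2.9844, -132.7387,   35.3   ]), 0.49)]
top rod_center [(array([ 1.0723, 20.9964, 77.8   ]), 0.61), (array([  -1.0734, -134.6747,   30.7   ]), 0.46)]
top tab_top [(array([ 34.5614, -72.0419, 123.8   ]), 0.59), (array([-223.8823,  292.0049,   30.7   ]), 0.17)]
top short_rod_center [(array([0.404, 0.232, 0.027]), 0.62)]
top carriers [(array([ 0.391, -0.34 , -0.   ]), 0.87)]
top jar [(array([ 0.599, -0.398, -0.001]), 0.96)]
```

View pics/side9.png

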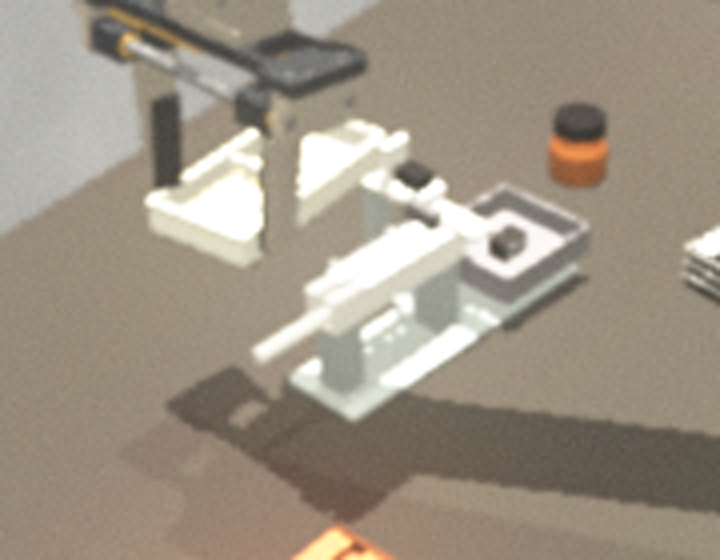

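View pics/top9.png

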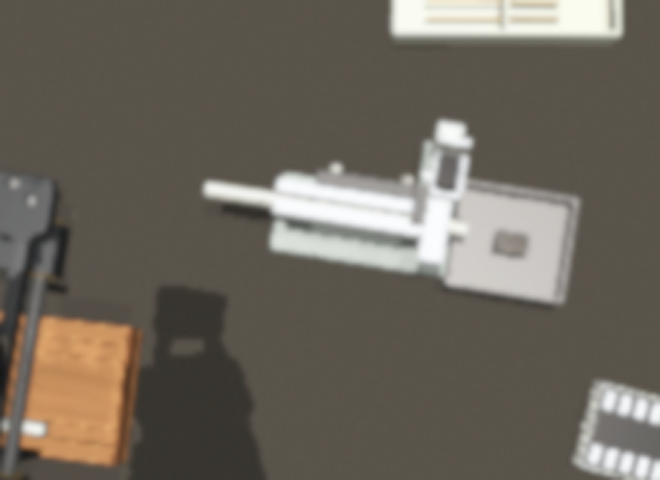

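```bash
python3 -c "
from h import *
workorder.finish_job(); st()"
```

```text
the job is handed in; nothing more can be done
the job is handed in; nothing more can be done
```

The package was pushed out of the tube into the catch tray. I handed the job in at about 35 s of the 58 s; no verdict is reported.

**What I did:**
- **Gate:** I pressed the lock tab to its stop and slid the gate along +x until it hit its end stop. The stop showed as a side force building to about 16 N.
- **Rod:** I took the long rod from the rest, put it into the mouth and pushed the package part-way at about 6–7 N. Then I let go, gripped the rod near its tail and finished the push.
- **Release:** I opened the gripper and moved the arm clear. The rod stays in the tube, sticking out at both ends.

**Last checks before hand-in:**
- **Package:** both cameras place it in the tray at about magazine (−2, −133, 37) mm.
- **Gate:** the tab reads about x 34.5 mm, which means the gate is about 39.5 mm open. That is a little less than the end-stop contact suggested (about 42 mm), but within the networks' 4 mm accuracy and above the 34 mm needed.
- **Bystanders:** the short rod, carriers and jar read within a few mm of where they started.
- **Disagreements:** the side network did not find the rod centre. The networks also gave a few false hits: the rest area read as package and tab, the tray as the rod, and the mouth as carriers. The pictures contradicted all of these, so I ignored them.

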